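Pack the specimen-cleaning kit at the mineral stall

TASK

Pack up the cleaning kit: take the stray green fluorite out of the wooden case and set it on the cork pad, then lay every dust brush and marker pen from the table in the case, one to a slot, with their bristle and red-cap ends all pointing the same way as the bristles of the brush that already lies there. Leave that brush in a slot as it points, disturb nothing else, and finally close the lid fully.

Things in the scene. Friction and masses are not known exactly. Their poses are not given: they have to be found in the camera images.
- case: open wooden kit case, fixed to the table, 204 (x) x 280 (y) mm outside, 34 mm high, walls and floor 6 mm; origin under its centre on the table, x from its front wall to the hinge wall at the back. Two low rails run across it (along y), 44 to 58 mm before and behind the middle, with rounded humps up to 18 mm above the table and five hollows between; each pair of hollows is a slot
- lid (a joint): angle of the case's lid, rad: 0 closed, 1.65 to 1.8 at the start (open, leaning a little back). The lid is a wooden panel 8 mm thick as large as the case (204 x 280 mm), hinged along the top of its back wall (axis along the case's y, at x = 102 mm, z = 34 mm in the case's frame, at the lid's underside); its hinge is stiff, so that it stays where it is left
- lid_handle (a point): grip point of the small black knob on the lid's outer (upper) face, near its free edge: 174 mm from the hinge axis, the grip point 43 mm above the lid's underside (the outer face is 8 mm above it)
- slot0 (a point): middle of slot 0 (numbered from the case's left, +y), on the case floor 6 mm above the table, axes as the case's; a tool lies in it along the case's x, on the floor, in hollows 25 mm wide that widen upward; the middle 88 mm between the rails is free for fingers. Slots are 50 mm apart, the outer ones 34 mm from the side walls
- slot1 (a point): middle of slot 1 (numbered from the case's left, +y), on the case floor 6 mm above the table, axes as the case's; a tool lies in it along the case's x, on the floor, in hollows 25 mm wide that widen upward; the middle 88 mm between the rails is free for fingers. Slots are 50 mm apart, the outer ones 34 mm from the side walls
- slot2 (a point): middle of slot 2 (numbered from the case's left, +y), on the case floor 6 mm above the table, axes as the case's; a tool lies in it along the case's x, on the floor, in hollows 25 mm wide that widen upward; the middle 88 mm between the rails is free for fingers. Slots are 50 mm apart, the outer ones 34 mm from the side walls
- slot3 (a point): middle of slot 3 (numbered from the case's left, +y), on the case floor 6 mm above the table, axes as the case's; a tool lies in it along the case's x, on the floor, in hollows 25 mm wide that widen upward; the middle 88 mm between the rails is free for fingers. Slots are 50 mm apart, the outer ones 34 mm from the side walls
- slot4 (a point): middle of slot 4 (numbered from the case's left, +y), on the case floor 6 mm above the table, axes as the case's; a tool lies in it along the case's x, on the floor, in hollows 25 mm wide that widen upward; the middle 88 mm between the rails is free for fingers. Slots are 50 mm apart, the outer ones 34 mm from the side walls
- guide_far: guide brush: a loose dust brush that lies in one of the slots from the start with its bristles to the back, to the hinge. Just one of guide_far and guide_near is present. 18 x 156 x 18 mm; its -y axis points along it to the bristle end; origin at the underside of its middle
- guide_near: guide brush: a loose dust brush that lies in one of the slots from the start with its bristles to the front, away from the hinge. Just one of guide_far and guide_near is present. 18 x 156 x 18 mm; its -y axis points along it to the bristle end; origin at the underside of its middle
- brush_1: dust brush with wooden handle and grey-brown bristles, 18 x 156 x 18 mm, 40 g, lying loose on the table or absent; its -y axis points along it to the bristle end; origin at the underside of its middle (as it lies at the start)
- brush_1_end (a point): point on the long axis by the bristle end, 75 mm from the middle
- brush_2: dust brush with wooden handle and grey-brown bristles, 18 x 156 x 18 mm, 40 g, lying loose on the table or absent; its -y axis points along it to the bristle end; origin at the underside of its middle (as it lies at the start)
- brush_2_end (a point): point on the long axis by the bristle end, 75 mm from the middle
- pen_1: felt marker pen, white with a red cap, 13 x 131 x 14 mm, 30 g, lying loose on the table or absent; its -y axis points along it to the red cap end; origin at the underside of its middle (as it lies at the start)
- pen_1_end (a point): point on the long axis by the red cap end, 63 mm from the middle
- pen_2: felt marker pen, white with a red cap, 13 x 131 x 14 mm, 30 g, lying loose on the table or absent; its -y axis points along it to the red cap end; origin at the underside of its middle (as it lies at the start)
- pen_2_end (a point): point on the long axis by the red cap end, 63 mm from the middle
- fluorite: stray specimen, a clump of dark green fluorite cubes on a brown foot, 33 (x) x 49 (y) x 35 (z) mm, 50 g, standing in one of the slots between the rails with its 33 mm across the slot; origin at the centre of its underside
- pad: round cork pad, 110 mm across, 5 mm thick, fixed to the table; origin under its centre
- chisel: red cold chisel, 20 x 150 x 16 mm, bystander; origin at the centre of its underside
- tape: roll of brown packing tape, 98 mm across, bystander; origin at the centre of its underside
- loupe: folding loupe, 29 x 56 x 14 mm, bystander; origin at the centre of its underside
- garnet: dark red garnet crystal, 40 mm, bystander; origin at the centre of its underside

How it is judged:
By the outcome, as a careful person would: the job done as asked, in the order asked, and still so for the second after the job is handed in, with the robot touching nothing.
Of guide_far, guide_near only 1 to 1 are there at a start; the rules pass over those that are not, and their reading is None.
Of brush_1, brush_2, pen_1, pen_2 only 3 to 4 are there at a start; the rules pass over those that are not, and their reading is None.
At some moment in a run one of brush_1, brush_2, pen_1, pen_2 may be knocked a few centimetres aside while the robot is not near it.
Once in a run the grip may slacken for a moment while it holds something.
It also fails if it takes over 200 s, if anything falls off the work surface, if the arm or the gripper's body presses on something with over 40 N, if the wrist force passes 120 N, or if a joint passes its speed limit or range.

ROBOT

A 6-joint arm with a two-finger parallel gripper is mounted at the origin on a cart in front of the work surface, level with it; the furniture and walls round the work are solid. World frame = base frame: x ahead of the robot, y to its left, z up, the work surface at z = 0. Lengths are in m, angles in rad, forces in N, time in s.
With the tool pointing down it reaches from about 0.35 to 0.725 m from the base axis. Payload 4.3 kg.
Tool frame: the origin (TCP) lies midway between the tips of the shut fingers; the grasp point (between the pads) lies arm.pinch_z behind it (arm.pinch_z is the distance from the TCP to the grasp point, in m); z points along the fingers, y is the line along which they close (so a half turn about z gives the same grasp; the last joint's range is limited). The gripper opens to 85 mm and grips with 20 to 120 N. Pads are 22 mm wide; open, the fingers measure 114 mm over their backs; the gripper's body (76 mm by 85 mm) begins 54 mm behind the grasp point. The pads swing forward as they close: fully open they stand 13 mm farther back than shut.
Start: joints at [-1.224, 0.377, 0.081, 1.274, 0, 1.46], TCP at [0.254, -0.516, 0.231] pointing down, gripper open.
Joint ranges: [-2.72, 2.72], [-0.84, 1.66], [-1.02, 1.22], [-1.77, 2.12], [-1.37, 1.28], [-3.14, 3.14]. Speed limits (rad/s): [2.57, 2.57, 3.14, 3.14, 3.14, 3.14].

INTERFACE

Orientations are given as a rotation vector (axis times angle).
In Python, from station import arm gives the robot as it stands.
- The arm moves only by the shell command python3 -m creep 'ROWS' [OPENING] [FORCE]. ROWS is JSON, one flat list of numbers, 4 for each row, row after row: the shift along the tool's x, y, z in m, then the turn about the tool's z in rad. A call has 1 to 5 rows; each row shifts and turns the commanded pose from where the row before left it, along the tool's axes as they then stand; what a row does not reach is not made up. A row lasts 1/8 s, in which the tool goes at most 62.5 mm and 10.7 degrees, less where a joint would pass 70% of its speed; a pose out of reach is approached as far as the arm can. A call with a gripper value outside its range is refused whole. OPENING is the opening, from -1 (shut) to 1 (fully open), so that 0 is half open, set as the call begins (- or left out, the last holds). The fingers move at their own pace and stop on an object; FORCE is the grip in N (left out, the last holds). Time passes only in rows, so rows that do not move let the fingers close. It gives the time, the measured TCP pose, the force, the opening and the grip force at its end, in the units of the state.
- arm.sense(): the state, without advancing time (a new reading comes with each control period).
- arm.snapshot(name): name is "side" or "top"; returns (picture, depth): 384x512x3 uint8, red, green, blue; 384x512 float32, m along the optical axis (not along the pixel's ray), 0 where there is no reading.
- arm.camera_info(name): a dict with "fovy" (degrees; the focal length in pixels is half the picture's height over the tangent of half this angle, whatever the lens; pixels are square), "cx", "cy" (the principal point, pixels), "xyz" and "orientation" of the camera in the world. Camera axes: x right, y down, z forward; pixel columns grow to the right and rows downward; lengths in m; the calibration is good to about 2 mm. A picture is of the moment at which its call begins. camera_info takes no time and is no camera call.
- arm.finish_job(): hands the job in; it is judged then, once.
The state is a dict: "time": time; "qpos": joint angles; "qvel": joint speeds; "effort": joint torques, N m; "tool_pos": TCP position; "eef_rot": TCP orientation; "ft_force": force on the tool from outside, world axes, zero at the start; "ft_torque": the same for the moment, N m; "width": opening from 0.0 (shut) to 1.0 (fully open); "gripper_force": force on a finger pad.
Only numpy, scipy, OpenCV 4.12 (cv2) and the standard library are available. Lean on these libraries where they do the work, as an engineer would, in place of code of your own. Each camera call takes 0.05 s, during which the arm holds its last target. There are 200 camera calls.

## Working session

There is one attempt and no reset: what is moved stays moved. The work goes in short steps, Python scripts to look and compute and a shell command to move; the robot and the scene stay as the last step left them, time stands still between calls to the robot, and variables do not carry over. Pictures are saved under pics/ and viewed, at most 14 in all, crops included, and the job is handed in when it is done.

```bash
ls; mkdir -p pics; cat > h.py <<'E'
import numpy as np, cv2
from scipy.spatial.transform import Rotation as R
from station import arm
def snap(n,f=None):
    im,d=arm.snapshot(n)
    if f: cv2.imwrite('pics/'+f,im[:,:,::-1])
    return im,d
def cloud(n,d):
    c=arm.camera_info(n); f=192/np.tan(np.radians(c['fovy']/2))
    v,u=np.mgrid[:384,:512]
    P=np.stack([(u-c['cx'])/f*d,(v-c['cy'])/f*d,d],-1)
    o=np.array(c['orientation']); 
    M=R.from_rotvec(o).as_matrix() if o.size==3 else o.reshape(3,3)
    return P@M.T+np.array(c['xyz'])
E
python3 - <<'E'
from h import *
for n in ('side','top'):
    im,d=snap(n,n+'0.png'); print(n,arm.camera_info(n)); np.savez(n+'0',im=im,P=cloud(n,d),d=d)
s=arm.sense(); print({k:np.round(v,3) for k,v in s.items()}, arm.pinch_z)
E
```

```text
pics
side {'fovy': 46.019633305784396, 'cx': 261.82674017792607, 'cy': 187.88910207176062, 'xyz': array([-0.06411841,  1.25281796,  1.08959682]), 'orientation': array([-0.64163805,  2.5491171 , -1.27310965])}
top {'fovy': 47.90974478863484, 'cx': 252.6053324859776, 'cy': 192.79683622549595, 'xyz': array([0.46927904, 0.08772002, 1.44568558]), 'orientation': array([-2.1493364 ,  2.2089228 , -0.06782376])}
{'time': np.float64(0.1), 'qpos': array([-1.224,  0.378,  0.08 ,  1.274,  0.   ,  1.461]), 'qvel': array([ 0.001, -0.004,  0.003,  0.002, -0.001, -0.   ]), 'effort': array([ 1.0000e-03, -4.6469e+01,  2.7058e+01,  1.2000e-02, -0.0000e+00,
        0.0000e+00]), 'tool_pos': array([ 0.253, -0.515,  0.23 ]), 'eef_rot': array([-3.058, -0.711,  0.   ]), 'ft_force': array([-0.162, -0.339,  0.297]), 'ft_torque': array([-0.017,  0.005, -0.063]), 'gripper_force': np.float64(0.0), 'width': np.float64(1.005)} 0.0187
```

View pics/top0.png

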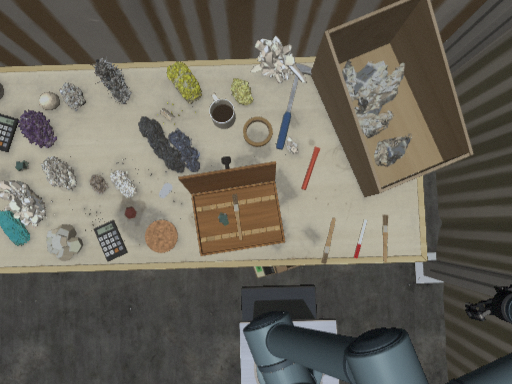

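View pics/side0.png

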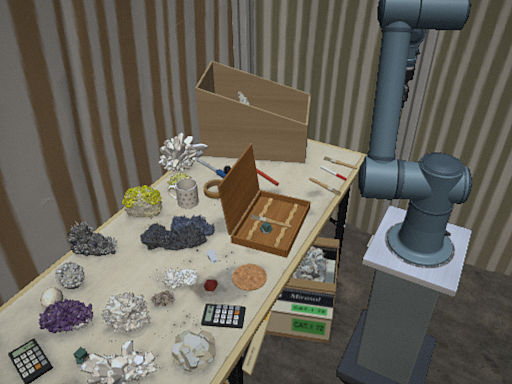

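```bash
python3 - <<'E'
from h import *
z=np.load('top0.npz'); im=z['im'][:,:,::-1]; P=z['P']
a=cv2.resize(im[155:260,180:300],None,fx=5,fy=5,interpolation=cv2.INTER_CUBIC)
b=cv2.resize(im[210:270,310:400],None,fx=5,fy=5,interpolation=cv2.INTER_CUBIC)
c=np.zeros((525,600,3),np.uint8);c[:]=a[:525,:600]
cv2.imwrite('pics/c1.png',c);cv2.imwrite('pics/c2.png',b)
for n,(u0,u1,v0,v1) in dict(b1=(318,340,212,268),p=(350,370,215,262),b2=(378,392,210,266)).items():
    Q=P[v0:v1,u0:u1]; m=(Q[...,2]>.008)&(Q[...,2]<.04)
    q=Q[m]; r=cv2.minAreaRect((q[:,:2]*1000).astype(np.float32)); print(n,m.sum(),np.round(r[0],0),np.round(r[1]),round(r[2],1),np.percentile(q[:,2],[5,50,95]).round(3))
    cc=im[v0:v1,u0:u1][m]; x=q[:,0]
    for k in range(5):
        s=(x>=np.quantile(x,k/5))&(x<=np.quantile(x,(k+1)/5)); print('  x',x[s].mean().round(3),'y',q[s,1].mean().round(3),'bgr',cc[s].mean(0).round())
m=(np.abs(P[...,2]-.034)<.012); m[:170]=0;m[:,:180]=0;m[:,295:]=0;m[260:]=0
q=P[m]; r=cv2.minAreaRect((q[:,:2]*1000).astype(np.float32)); print('case',r,cv2.boxPoints(r))
# pad
Q=P[215:256,142:182]; hsv=cv2.cvtColor(im,cv2.COLOR_BGR2HSV)[215:256,142:182]
m=(hsv[...,1]>90)&(hsv[...,0]<20); q=Q[m]; print('pad',m.sum(),q.mean(0),np.median(q,0), (q.max(0)+q.min(0))/2)
for (u,v) in [(224,217),(237,220),(227,163),(165,188),(130,212)]: print(u,v,P[v,u].round(3))
E
```

```text
b1 198 [ 414. -137.] [ 28. 154.] 75.6 [0.01  0.014 0.02 ]
  x 0.352 y -0.128 bgr [ 74.  93. 106.]
  x 0.379 y -0.135 bgr [132. 146. 152.]
  x 0.405 y -0.141 bgr [102. 132. 153.]
  x 0.436 y -0.15 bgr [ 98. 128. 150.]
  x 0.468 y -0.158 bgr [105. 134. 155.]
p 124 [ 415. -246.] [ 18. 130.] 72.9 [0.009 0.012 0.017]
  x 0.363 y -0.232 bgr [ 52.  55. 150.]
  x 0.385 y -0.239 bgr [ 60.  63. 152.]
  x 0.408 y -0.246 bgr [176. 176. 180.]
  x 0.435 y -0.255 bgr [190. 190. 185.]
  x 0.462 y -0.264 bgr [188. 189. 185.]
b2 207 [ 413. -331.] [ 25. 151.] 84.1 [0.009 0.014 0.02 ]
  x 0.356 y -0.325 bgr [ 99. 130. 152.]
  x 0.39 y -0.327 bgr [ 96. 125. 147.]
  x 0.422 y -0.33 bgr [102. 131. 152.]
  x 0.448 y -0.33 bgr [130. 145. 151.]
  x 0.475 y -0.333 bgr [ 77.  95. 109.]
case ((493.77874755859375, 153.37698364257812), (207.06838989257812, 280.6009826660156), 7.599328994750977) [[372.59985  278.75336 ]
 [409.7079     0.616889]
 [614.95764   28.00061 ]
 [577.8496   306.1371  ]]
pad 821 [0.4394843  0.40938843 0.00983313] [0.43929277 0.41052841 0.00446462] [0.43889409 0.27617048 0.72056243]
224 217 [0.496 0.197 0.035]
237 220 [0.485 0.155 0.019]
227 163 [0.648 0.171 0.206]
165 188 [0.598 0.393 0.013]
130 212 [0.52  0.502 0.043]
```

View pics/c1.png

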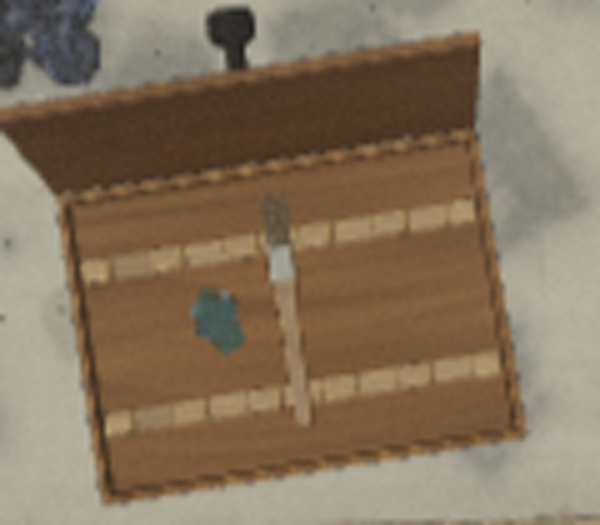

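View pics/c2.png

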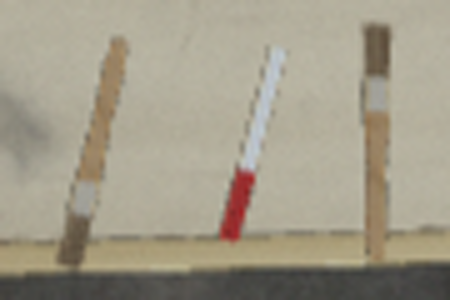

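```bash
cat >> h.py <<'E'
C=np.array([.494,.153]); YAW=.1326
def cw(x,y): c,s=np.cos(YAW),np.sin(YAW); return C+[c*x-s*y,s*x+c*y]
def wc(q): c,s=np.cos(YAW),np.sin(YAW); d=q-C; return np.stack([c*d[...,0]+s*d[...,1],-s*d[...,0]+c*d[...,1]],-1)
def to(x,y,z,psi):
    s=arm.sense(); p=s['tool_pos']; X=R.from_rotvec(s['eef_rot']).as_matrix(); cur=np.arctan2(X[1,0],X[0,0])
    q6=s['qpos'][5]; qf=np.pi+np.arctan2(y,x)-psi; qf=(qf+np.pi)%(2*np.pi)-np.pi
    base=cur-psi; dq1=np.arctan2(y,x)-s['qpos'][0]
    t=base+2*np.pi*round((qf-q6-dq1-base)/(2*np.pi))
    d=np.array([x,y,z])-p; c,n=np.cos(psi),np.sin(psi)
    print('now',p.round(4),'psi %.3f q6 %.2f->%.2f'%(cur,q6,qf),'turn %.3f (%.1f rows)'%(t,abs(t)/.187),'shift after turn',np.round([c*d[0]+n*d[1],n*d[0]-c*d[1],-d[2]],4),'rows %.1f'%(np.linalg.norm(d)/.0625),'w %.2f F %s'%(s['width'],s['ft_force'].round(1)),'t %.1f'%s['time'])
def tool(P,im,box):
    u0,u1,v0,v1=box; Q=P[v0:v1,u0:u1]; m=(Q[...,2]>.008)&(Q[...,2]<.04)
    n,l,st,_=cv2.connectedComponentsWithStats(m.astype(np.uint8)); k=1+st[1:,4].argmax(); m=l==k
    q=Q[m]; r=cv2.minAreaRect((q[:,:2]*1000).astype(np.float32)); e=q[:,:2]-np.array(r[0])/1000
    w=np.linalg.svd(e-e.mean(0),full_matrices=False)[2][0]; cc=im[v0:v1,u0:u1][m].astype(float); s=e@w
    print('tool',m.sum(),'c',np.round(r[0],1),np.round(r[1]),'axis %.3f'%np.arctan2(w[1],w[0]),'rgb -end',cc[s<-.04].mean(0).round(),'+end',cc[s>.04].mean(0).round())
E
python3 - <<'E'
from h import *
z=np.load('top0.npz'); im=z['im']; P=z['P']
hs=cv2.cvtColor(im,cv2.COLOR_RGB2HSV)
m=(hs[...,0]>65)&(hs[...,0]<110)&(hs[...,1]>60); m[:200]=0;m[235:]=0;m[:,210:]&=True;m[:,:212]=0;m[:,235:]=0
q=P[m]; c=wc(q[:,:2]); print('fluor',m.sum(),c.min(0),c.max(0),np.median(c,0),q[:,2].min(),q[:,2].max())
m=np.zeros_like(m);m[192:243,228:246]=1; m&=(P[...,2]>.017)&(P[...,2]<.03)
c=wc(P[...,:2]); mm=m&(np.abs(c[...,0])<.04); print('guide',mm.sum(),np.median(c[mm],0)); 
for i in range(5): print('slot',i,cw(0,.1-.05*i))
# walls
m=(P[...,2]>.028)&(P[...,2]<.04)&(np.abs(c[...,0])<.12)&(np.abs(c[...,1])<.16)
f=m&(c[...,0]<-.09)&(abs(c[...,1])<.12); print('front wall',np.median(c[f],0)); 
for s in(1,-1):
  f=m&(c[...,1]*s>.125)&(abs(c[...,0])<.08); print('side',np.median(c[f],0))
m=(P[...,2]>.05)&(P[...,2]<.22)&(c[...,0]>.08)&(c[...,0]<.16)&(np.abs(c[...,1])<.12)
a=np.arctan2(P[m][:,2]-.034,c[m][:,0]-.102); print('lid',np.median(a),m.sum())
z=np.load('side0.npz');P=z['P'];c=wc(P[...,:2]);m=(P[...,2]>.07)&(P[...,2]<.22)&(c[...,0]>.08)&(c[...,0]<.2)&(np.abs(c[...,1])<.12)
for zz in (.08,.12,.16,.2): k=m&(abs(P[...,2]-zz)<.01); print(zz,k.sum(),np.median(c[k][:,0]) if k.any() else 0)
x,y=cw(-.0,.05); to(x,y,.2,-3.009)
E
```

```text
Traceback (most recent call last):
ValueError: zero-size array to reduction operation minimum which has no identity
```

```bash
python3 - <<'E'
from h import *
z=np.load('top0.npz'); im=z['im']; P=z['P']
c=wc(P[...,:2])
m=(P[...,2]>.022)&(np.abs(c[...,0])<.04)&(abs(c[...,1]-.05)<.03)
print('fluor',m.sum(),c[m].min(0),c[m].max(0),np.median(c[m],0),P[m][:,2].min(),P[m][:,2].max())
m=(P[...,2]>.015)&(P[...,2]<.03)&(np.abs(c[...,0])<.04)&(abs(c[...,1])<.015); print('guide',m.sum(),np.median(c[m],0)); 
for i in range(5): print('slot',i,cw(0,.1-.05*i))
m=(P[...,2]>.028)&(P[...,2]<.04)&(np.abs(c[...,0])<.12)&(np.abs(c[...,1])<.16)
f=m&(c[...,0]<-.09)&(abs(c[...,1])<.12); print('front wall',np.median(c[f],0)); 
for s in(1,-1):
  f=m&(c[...,1]*s>.125)&(abs(c[...,0])<.08); print('side',np.median(c[f],0))
z=np.load('side0.npz');P=z['P'];c=wc(P[...,:2]);m=(P[...,2]>.07)&(P[...,2]<.22)&(c[...,0]>.08)&(c[...,0]<.2)&(np.abs(c[...,1])<.12)
for zz in (.08,.12,.16,.2): k=m&(abs(P[...,2]-zz)<.01); print('lid',zz,k.sum(),np.median(c[k][:,0]) if k.any() else 0)
x,y=cw(-.0,.05); to(x,y,.2,-3.009)
E
```

```text
fluor 82 [-0.01599447  0.03513039] [0.02597981 0.06338857] [0.00431656 0.04789893] 0.022131941687599577 0.04582825136704871
guide 90 [0.00511803 0.00070924]
slot 0 [0.48077882 0.25212215]
slot 1 [0.48738941 0.20256107]
slot 2 [0.494 0.153]
slot 3 [0.50061059 0.10343893]
slot 4 [0.50722118 0.05387785]
front wall [-0.10052002  0.00214417]
side [-0.00407242  0.13667854]
side [ 9.25418051e-06 -1.36502026e-01]
lid 0.08 147 0.1053580695864934
lid 0.12 165 0.11084550599884581
lid 0.16 165 0.11643079666959005
lid 0.2 192 0.12259971741168191
now [ 0.2534 -0.5155  0.2304] psi 0.457 q6 1.46->0.26 turn -2.817 (15.1 rows) shift after turn [-0.3268  0.6808  0.0304] rows 12.1 w 1.01 F [-0.2 -0.3  0.3] t 0.1
```

```bash

python3 -m creep '[0,0,0,-0.176,0,0,0,-0.176,0,0,0,-0.176,0,0,0,-0.176,0,0,0,-0.176]' 0.08 25
python3 -m creep '[0,0,0,-0.176,0,0,0,-0.176,0,0,0,-0.176,0,0,0,-0.176,0,0,0,-0.176]'
python3 -m creep '[0,0,0,-0.176,0,0,0,-0.176,0,0,0,-0.176,0,0,0,-0.176,0,0,0,-0.176]'
python3 -m creep '[0,0,0,-0.176,-0.025,0.052,0,0,-0.025,0.052,0,0,-0.025,0.052,0,0,-0.025,0.052,0,0]'
python3 -m creep '[-0.025,0.052,0,0,-0.025,0.052,0,0,-0.025,0.052,0,0,-0.025,0.052,0,0,-0.025,0.052,0,0]'
python3 -m creep '[-0.025,0.052,0,0,-0.025,0.052,0,0,-0.025,0.052,0,0,-0.025,0.052,0,0,0,0,0,0]'
python3 - <<'E'
from h import *
x,y=cw(.004,.051); to(x,y,.1,-3.009)
print(arm.sense()['qpos'].round(2))
E
```

```text
time: 0.72
tool_pos: [0.2535, -0.5157, 0.2307]
eef_rot: [-2.459, -1.953, -0.001]
ft_force: [0.1, 0.3, -0.7]
width: 0.543
gripper_force: 0.0
time: 1.35
tool_pos: [0.2535, -0.5157, 0.2307]
eef_rot: [-1.393, -2.815, -0.001]
ft_force: [0.1, 0.3, 0.3]
width: 0.542
gripper_force: 0.0
time: 1.98
tool_pos: [0.2535, -0.5157, 0.2307]
eef_rot: [-0.061, -3.141, -0.002]
ft_force: [-0.4, 0.1, -0.4]
width: 0.54
gripper_force: 0.0
time: 2.6
tool_pos: [0.3257, -0.2948, 0.2309]
eef_rot: [0.205, -3.135, -0.001]
ft_force: [0.4, -0.7, 0.6]
width: 0.539
gripper_force: 0.0
time: 3.22
tool_pos: [0.4155, -0.0208, 0.2311]
eef_rot: [0.206, -3.135, 0.0]
ft_force: [1.0, -1.4, -0.2]
width: 0.537
gripper_force: 0.0
time: 3.85
tool_pos: [0.4877, 0.1999, 0.2303]
eef_rot: [0.214, -3.134, -0.001]
ft_force: [-0.5, -0.8, 0.2]
width: 0.542
gripper_force: 0.0
now [0.4877 0.1999 0.2303] psi -3.005 q6 0.13->0.26 turn 0.004 (0.0 rows) shift after turn [-0.004   0.0037  0.1303] rows 2.1 w 0.54 F [-0.5 -0.8  0.2] t 3.9
[ 0.27  0.28 -0.06  1.23  0.    0.13]
```

```bash

python3 -m creep '[-0.004,0.004,0.05,0,0,0,0.05,0,0,0,0.05,0,0,0,0.04,0,0,0,0.026,0]'
python3 -m creep '[0,0,0,0,0,0,0,0,0,0,0,0,0,0,0,0,0,0,0,0]' -1 25
python3 -m creep '[0,0,-0.05,0,0,0,-0.05,0,0,0,0,0,0,0,0,0]'
python3 - <<'E'
from h import *
im,d=snap('side','s1.png'); cv2.imwrite('pics/s1c.png',cv2.resize(im[130:290,180:350,::-1],None,fx=3,fy=3))
to(.4395,.4095,.114,-3.009)
E
```

```text
time: 4.47
tool_pos: [0.4887, 0.1993, 0.013]
eef_rot: [0.204, -3.131, 0.002]
ft_force: [0.5, 0.1, 0.5]
width: 0.537
gripper_force: 0.0
time: 5.1
tool_pos: [0.4913, 0.2013, 0.0159]
eef_rot: [-0.206, 3.134, 0.0]
ft_force: [0.0, 0.0, -0.2]
width: 0.375
gripper_force: 24.9
time: 5.6
tool_pos: [0.4906, 0.2011, 0.115]
eef_rot: [0.206, -3.135, 0.0]
ft_force: [-0.3, -0.8, -1.0]
width: 0.376
gripper_force: 25.1
now [0.4898 0.2009 0.1142] psi -3.010 q6 0.14->0.62 turn -0.001 (0.0 rows) shift after turn [2.230e-02 2.135e-01 2.000e-04] rows 3.4 w 0.38 F [-1.2 -0.9 -1.3] t 5.7
```

View pics/s1c.png

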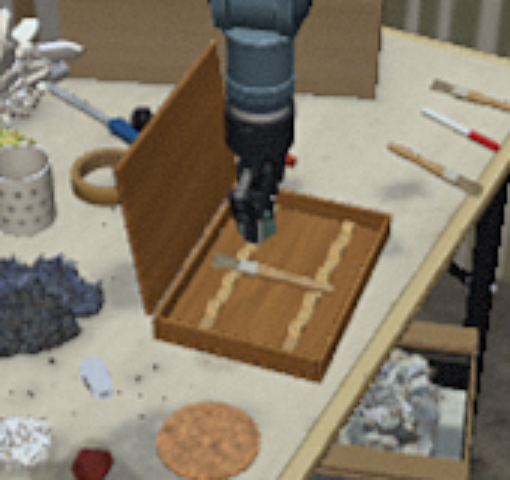

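```bash

python3 -m creep '[0.0055,0.0535,0,0,0.0055,0.0535,0,0,0.0055,0.0535,0,0,0.0055,0.0535,0,0,0,0,0,0]'
python3 -m creep '[0,0,0.04,0,0,0,0.03,0,0,0,0.02,0,0,0,0.008,0,0,0,0,0]'
python3 - <<'E'
from h import *
to(.4395,.4095,.0155,-3.009)
E
```

```text
time: 6.28
tool_pos: [0.4388, 0.4129, 0.113]
eef_rot: [0.214, -3.132, 0.001]
ft_force: [0.9, -0.3, 0.2]
width: 0.374
gripper_force: 25.2
time: 6.9
tool_pos: [0.4405, 0.4091, 0.0163]
eef_rot: [0.205, -3.133, 0.003]
ft_force: [0.5, -0.3, -0.7]
width: 0.373
gripper_force: 25.2
now [0.4405 0.4091 0.0163] psi -3.011 q6 0.51->0.62 turn -0.002 (0.0 rows) shift after turn [0.0009 0.0005 0.0008] rows 0.0 w 0.37 F [ 0.5 -0.3 -0.7] t 6.9
```

```bash

python3 -m creep '[0,0,0.001,0,0,0,0,0,0,0,0,0,0,0,0,0]' 0.2
python3 -m creep '[0,0,-0.05,0,0,0,-0.06,0,0,0,-0.05,0,0,-0.05,0,0,0,-0.05,0,0]'
python3 - <<'E'
from h import *
im,d=snap('top','t2.png'); P=cloud('top',d)
tool(P,im,(318,345,212,268));tool(P,im,(347,372,212,262));tool(P,im,(375,395,210,266))
to(.414,-.137,.1,-.254)
side,_=snap('side'); a=im[205:262,140:290,::-1]; b=side[150:310,180:350,::-1]
v=np.zeros((600,760,3),np.uint8); a=cv2.resize(a,(600,228)); b=cv2.resize(b,(380,358)); v[:228,:600]=a; v[230:588,:380]=b; v[240:580,390:750]=cv2.resize(im[210:270,310:400,::-1],(360,340)); cv2.imwrite('pics/c3.png',v)
E
```

```text
time: 7.4
tool_pos: [0.4412, 0.4106, 0.0166]
eef_rot: [-0.206, 3.134, 0.0]
ft_force: [-0.5, -0.2, -1.1]
width: 0.604
gripper_force: 0.0
time: 8.02
tool_pos: [0.455, 0.311, 0.1776]
eef_rot: [-0.208, 3.132, 0.001]
ft_force: [0.4, -0.9, 0.0]
width: 0.599
gripper_force: 0.0
tool 199 c [ 412.2 -143.2] [ 17. 153.] axis 2.873 rgb -end [156. 135. 105.] +end [114. 102.  83.]
tool 130 c [ 414.5 -248.9] [ 12. 129.] axis 2.840 rgb -end [186. 190. 189.] +end [152.  56.  54.]
tool 193 c [ 413.  -329.9] [ 15. 151.] axis 3.086 rgb -end [112.  99.  81.] +end [154. 132. 100.]
now [0.4547 0.3048 0.1768] psi -3.014 q6 0.35->3.08 turn 3.523 (18.8 rows) shift after turn [0.0716 0.4379 0.0768] rows 7.2 w 0.60 F [-1.4 -5.   0.2] t 8.1
```

View pics/c3.png

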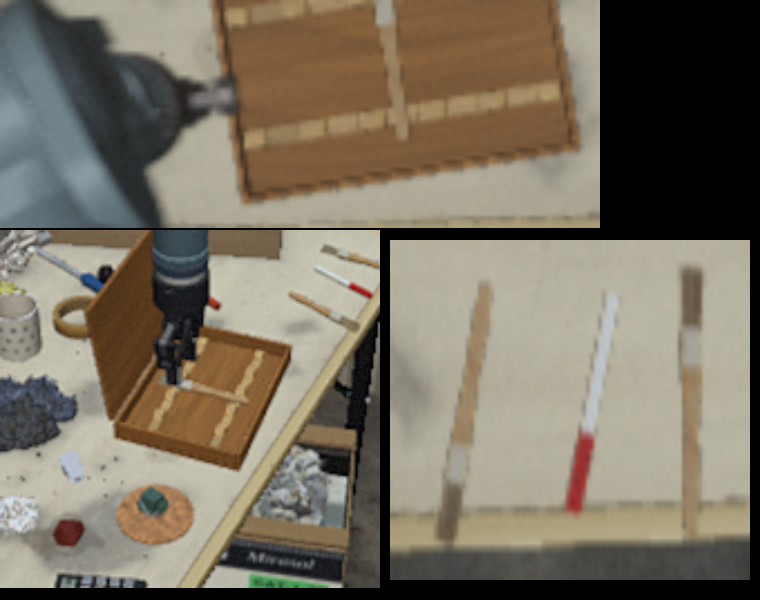

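```bash
python3 - <<'E'
from h import *
to(.413,-.330,.1,3.086)
E
```

```text
now [0.4542 0.3075 0.1766] psi -3.015 q6 0.35->-0.62 turn 0.182 (1.0 rows) shift after turn [ 0.0057 -0.6388  0.0766] rows 10.3 w 0.60 F [-0.3  0.1 -0.4] t 8.1
```

```bash

python3 -m creep '[0,0,0,0.182,0,-0.058,0,0,0,-0.058,0,0,0,-0.058,0,0,0,-0.058,0,0]' -0.05
python3 -m creep '[0,-0.058,0,0,0,-0.058,0,0,0,-0.058,0,0,0,-0.058,0,0,0,-0.058,0,0]'
python3 -m creep '[0,-0.058,0,0,0.006,-0.058,0,0,0,0,0.04,0,0,0,0.036,0,0,0,0,0]'
python3 - <<'E'
from h import *
im,d=snap('top'); P=cloud('top',d); tool(P,im,(375,395,210,266))
to(.413,-.330,.003,3.086)
E
```

```text
time: 8.75
tool_pos: [0.4424, 0.0786, 0.1765]
eef_rot: [0.078, 3.14, 0.0]
ft_force: [0.5, -0.2, 0.2]
width: 0.476
gripper_force: 0.0
time: 9.38
tool_pos: [0.428, -0.2116, 0.1766]
eef_rot: [0.079, 3.139, 0.0]
ft_force: [1.5, -0.1, -0.1]
width: 0.478
gripper_force: 0.0
time: 10.0
tool_pos: [0.4141, -0.3234, 0.0977]
eef_rot: [-0.079, -3.136, -0.007]
ft_force: [-0.4, 0.4, 0.2]
width: 0.471
gripper_force: 0.0
tool 95 c [ 457.2 -331.7] [15. 63.] axis 3.076 rgb -end [nan nan nan] +end [nan nan nan]
now [ 0.4153 -0.3245  0.0997] psi 3.091 q6 -0.73->-0.62 turn 0.005 (0.0 rows) shift after turn [ 0.002  -0.0056  0.0967] rows 1.5 w 0.47 F [ 0.7  0.4 -0. ] t 10.1h.py:30: RuntimeWarning: Mean of empty slice.
  print('tool',m.sum(),'c',np.round(r[0],1),np.round(r[1]),'axis %.3f'%np.arctan2(w[1],w[0]),'rgb -end',cc[s<-.04].mean(0).round(),'+end',cc[s>.04].mean(0).round())
  ret = um.true_divide(
```

```bash

python3 -m creep '[0.002,-0.0055,0.04,0,0,0,0.035,0,0,0,0.021,0,0,0,0,0]'
python3 -m creep '[0,0,0,0,0,0,0,0,0,0,0,0,0,0,0,0,0,0,0,0]' -1 30
python3 -m creep '[0,0,-0.04,0,0,0,-0.05,0,0,0,0,-0.183,0,0,0,0]'
python3 - <<'E'
from h import *
x,y=cw(0,-.1); to(x,y,.1,-3.009)
E
```

```text
time: 10.55
tool_pos: [0.4138, -0.3307, 0.0047]
eef_rot: [-0.079, -3.14, -0.001]
ft_force: [-0.3, 0.4, 1.0]
width: 0.475
gripper_force: 0.0
time: 11.18
tool_pos: [0.4152, -0.3324, 0.0065]
eef_rot: [0.079, 3.137, -0.004]
ft_force: [0.3, 1.5, 7.1]
width: 0.201
gripper_force: 30.7
time: 11.68
tool_pos: [0.414, -0.3316, 0.0956]
eef_rot: [-0.204, 3.133, -0.003]
ft_force: [-0.9, 0.5, 0.0]
width: 0.204
gripper_force: 29.8
now [ 0.414  -0.3316  0.0956] psi -3.011 q6 -0.93->-0.03 turn -0.002 (0.0 rows) shift after turn [-0.1434  0.3697 -0.0044] rows 6.3 w 0.20 F [-0.9  0.5  0. ] t 11.7
```

```bash

python3 -m creep '[-0.0205,0.0528,0,0,-0.0205,0.0528,0,0,-0.0205,0.0528,0,0,-0.0205,0.0528,0,0,-0.0205,0.0528,0,0]'
python3 -m creep '[-0.0205,0.0528,0,0,-0.0205,0.0528,0,0,0,0,0,0,0,0,0,0]'
python3 - <<'E'
from h import *
x,y=cw(0,-.1); to(x,y,.012,-3.009)
im,d=snap('side'); cv2.imwrite('pics/s4.png',cv2.resize(im[130:290,200:370,::-1],None,fx=3,fy=3))
E
```

```text
time: 12.3
tool_pos: [0.4799, -0.0539, 0.0938]
eef_rot: [0.202, -3.134, -0.0]
ft_force: [1.1, -0.1, 0.1]
width: 0.2
gripper_force: 29.9
time: 12.8
tool_pos: [0.5062, 0.0541, 0.0937]
eef_rot: [0.206, -3.133, 0.001]
ft_force: [-0.6, -0.1, 0.1]
width: 0.197
gripper_force: 29.9
now [0.5062 0.0541 0.0937] psi -3.011 q6 -0.15->-0.03 turn -0.002 (0.0 rows) shift after turn [-0.001  -0.0004  0.0817] rows 1.3 w 0.20 F [-0.6 -0.1  0.1] t 12.8
```

View pics/s4.png

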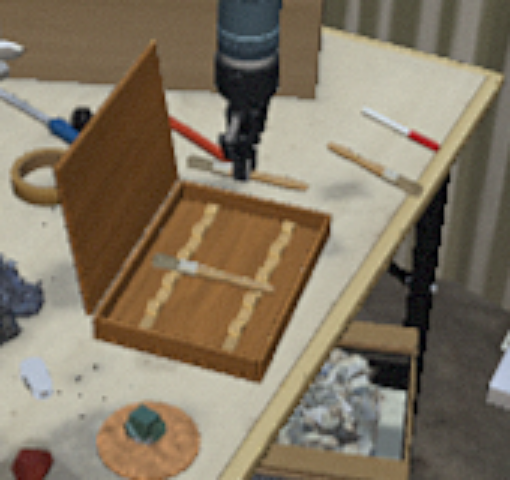

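```bash

python3 -m creep '[-0.001,0,0.035,0,0,0,0.028,0,0,0,0.012,0,0,0,0.006,0,0,0,0,0]'
python3 -m creep '[0,0,0,0,0,0,0,0,0,0,0,0]' -0.3
python3 -m creep '[0,0,-0.04,0,0,0,-0.06,0,0,0,0,0]'
python3 - <<'E'
from h import *
to(.412,-.143,.1,2.873-np.pi)
E
```

```text
time: 13.48
tool_pos: [0.5083, 0.054, 0.0137]
eef_rot: [-0.206, 3.134, -0.0]
ft_force: [0.5, 0.6, 0.1]
width: 0.197
gripper_force: 29.9
time: 13.85
tool_pos: [0.5084, 0.0545, 0.0138]
eef_rot: [-0.208, 3.134, -0.0]
ft_force: [0.8, -0.2, 0.0]
width: 0.346
gripper_force: 0.0
time: 14.22
tool_pos: [0.5123, 0.0545, 0.1183]
eef_rot: [-0.207, 3.124, -0.001]
ft_force: [1.2, 0.1, -0.8]
width: 0.351
gripper_force: 0.0
now [0.5123 0.0545 0.1183] psi -3.009 q6 -0.15->3.08 turn 3.543 (18.9 rows) shift after turn [-0.0443  0.217   0.0183] rows 3.6 w 0.35 F [ 1.2  0.1 -0.8] t 14.2
```

```bash

python3 -m creep '[0.0314,-0.0456,0,0,0.0314,-0.0456,0,0,0.0314,-0.0456,0,0,0.0314,-0.0456,0,0,0,0,0,0.177]' -0.05
python3 -m creep '[0,0,0,0.177,0,0,0,0.177,0,0,0,0.177,0,0,0,0.177,0,0,0,0.177]' >/dev/null
python3 -m creep '[0,0,0,0.177,0,0,0,0.177,0,0,0,0.177,0,0,0,0.177,0,0,0,0.177]' >/dev/null
python3 -m creep '[0,0,0,0.177,0,0,0,0.177,0,0,0,0.177,0,0,0,0.177,0,0,0,0.177]' >/dev/null
python3 -m creep '[0,0,0,0.177,0,0,0,0.177,0,0,0,0.177,0,0,0,0.177,0,0,0,0]'
python3 - <<'E'
from h import *
im,d=snap('top'); P=cloud('top',d); tool(P,im,(318,345,212,268))
c=wc(P[...,:2])
for yy in (0,-.1):
    m=(P[...,2]>.015)&(P[...,2]<.034)&(abs(c[...,0])<.035)&(abs(c[...,1]-yy)<.02)
    for s in (m&(c[...,0]>.01),m&(c[...,0]<-.01)): print(yy,s.sum(),np.median(c[s],0),np.median(P[s][:,2]))
to(.412,-.143,.004,2.873-np.pi); print(arm.sense()['qpos'].round(2))
E
```

```text
time: 14.85
tool_pos: [0.4054, -0.1456, 0.1125]
eef_rot: [-0.087, -3.139, 0.0]
ft_force: [0.3, 0.2, -0.9]
width: 0.475
gripper_force: 0.0
time: 17.35
tool_pos: [0.407, -0.1426, 0.1126]
eef_rot: [-3.114, 0.414, 0.002]
ft_force: [-0.0, -0.1, 0.2]
width: 0.474
gripper_force: 0.0
tool 84 c [ 366.5 -131.1] [19. 57.] axis 2.904 rgb -end [nan nan nan] +end [nan nan nan]
0 33 [0.02364686 0.00029509] 0.02189445457486272
0 24 [-0.02301668  0.00078048] 0.020156473468729064
-0.1 39 [ 0.02195844 -0.10060066] 0.02195049953953898
-0.1 23 [-0.02226218 -0.10064664] 0.019539179092647574
now [ 0.4071 -0.1427  0.1127] psi -0.263 q6 2.92->3.08 turn 0.006 (0.0 rows) shift after turn [ 0.0048 -0.001   0.1087] rows 1.7 w 0.48 F [-0.2  0.3  0.6] t 17.4
[-0.48  0.17 -0.52  0.88 -0.    2.92]h.py:30: RuntimeWarning: Mean of empty slice.
  print('tool',m.sum(),'c',np.round(r[0],1),np.round(r[1]),'axis %.3f'%np.arctan2(w[1],w[0]),'rgb -end',cc[s<-.04].mean(0).round(),'+end',cc[s>.04].mean(0).round())
  ret = um.true_divide(
```

```bash

python3 -m creep '[0.005,-0.001,0.045,0,0,0,0.04,0,0,0,0.0235,0,0,0,0,0]'
python3 -m creep '[0,0,0,0,0,0,0,0,0,0,0,0,0,0,0,0,0,0,0,0]' -1 30
python3 -m creep '[0,0,-0.04,0,0,0,-0.06,0,0,0,0,-0.177,0,0,0,-0.177,0,0,0,-0.177]'
python3 -m creep '[0,0,0,-0.177,0,0,0,-0.177,0,0,0,-0.177,0,0,0,-0.177,0,0,0,-0.177]' >/dev/null
python3 -m creep '[0,0,0,-0.177,0,0,0,-0.177,0,0,0,-0.177,0,0,0,-0.177,0,0,0,-0.177]' >/dev/null
python3 -m creep '[0,0,0,-0.177,0,0,0,-0.177,0,0,0,-0.177,0,0,0,-0.177,0,0,0,-0.177]' >/dev/null
python3 -m creep '[0,0,0,-0.177,0,0,0,-0.177,0,0,0,0]'
python3 - <<'E'
from h import *
x,y=cw(0,.1); to(x,y,.1,-3.009)
E
```

```text
time: 17.9
tool_pos: [0.4105, -0.1422, 0.0031]
eef_rot: [-3.113, 0.414, 0.007]
ft_force: [0.4, -0.3, 0.3]
width: 0.48
gripper_force: 0.0
time: 18.52
tool_pos: [0.4137, -0.1439, 0.0059]
eef_rot: [3.113, -0.416, 0.004]
ft_force: [-1.5, 1.3, 6.4]
width: 0.197
gripper_force: 32.0
time: 19.15
tool_pos: [0.4126, -0.1433, 0.1052]
eef_rot: [3.112, 0.424, 0.001]
ft_force: [0.4, -0.2, -1.2]
width: 0.202
gripper_force: 31.1
time: 21.4
tool_pos: [0.4125, -0.1433, 0.1049]
eef_rot: [-0.204, 3.135, -0.0]
ft_force: [-0.3, 0.6, -0.1]
width: 0.195
gripper_force: 31.1
now [ 0.4125 -0.1433  0.1049] psi -3.011 q6 -0.61->0.35 turn -0.002 (0.0 rows) shift after turn [-0.1199  0.3829  0.0049] rows 6.4 w 0.20 F [-0.3  0.6 -0.1] t 21.4
```

```bash

python3 -m creep '[-0.017,0.0547,0,0,-0.017,0.0547,0,0,-0.017,0.0547,0,0,-0.017,0.0547,0,0,-0.017,0.0547,0,0]'
python3 -m creep '[-0.017,0.0547,0,0,-0.017,0.0547,0,0,0,0,0,0,0,0,0,0]'
python3 - <<'E'
from h import *
x,y=cw(0,.1); to(x,y,.012,-3.009)
im,d=snap('side'); cv2.imwrite('pics/s5.png',cv2.resize(im[130:290,200:370,::-1],None,fx=3,fy=3))
E
```

```text
time: 22.02
tool_pos: [0.4611, 0.1409, 0.105]
eef_rot: [-0.202, 3.134, -0.0]
ft_force: [0.9, 0.1, -0.7]
width: 0.204
gripper_force: 31.1
time: 22.52
tool_pos: [0.4796, 0.2516, 0.1045]
eef_rot: [0.206, -3.134, 0.001]
ft_force: [-0.4, -1.1, 0.2]
width: 0.202
gripper_force: 31.1
now [0.4796 0.2516 0.1045] psi -3.011 q6 0.24->0.35 turn -0.002 (0.0 rows) shift after turn [-0.0013  0.0004  0.0925] rows 1.5 w 0.20 F [-0.4 -1.1  0.2] t 22.5
```

View pics/s5.png

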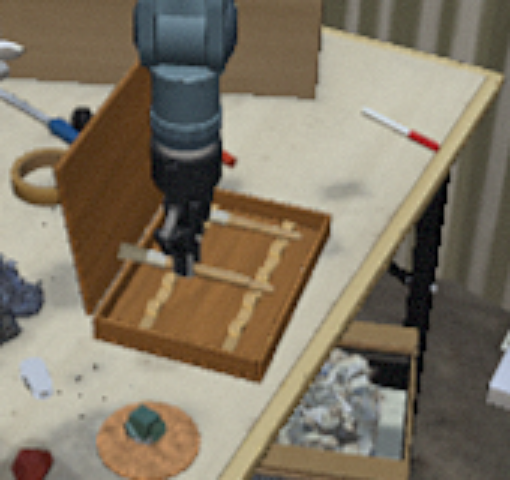

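```bash

python3 -m creep '[-0.001,0,0.045,0,0,0,0.03,0,0,0,0.012,0,0,0,0.005,0,0,0,0,0]'
python3 -m creep '[0,0,0,0,0,0,0,0,0,0,0,0]' -0.3
python3 -m creep '[0,0,-0.04,0,0,0,-0.06,0,0,0,0,0]'
python3 - <<'E'
from h import *
im,d=snap('top'); P=cloud('top',d); tool(P,im,(330,400,205,266))
to(.4145,-.249,.1,-3.009); to(.4145,-.249,.1,2.84-np.pi)
E
```

```text
time: 23.2
tool_pos: [0.4818, 0.2519, 0.0135]
eef_rot: [-0.206, 3.134, 0.0]
ft_force: [0.3, -0.1, -0.7]
width: 0.2
gripper_force: 31.1
time: 23.58
tool_pos: [0.4814, 0.2523, 0.0132]
eef_rot: [-0.208, 3.134, 0.0]
ft_force: [-0.5, 0.1, 0.7]
width: 0.347
gripper_force: 0.0
time: 23.95
tool_pos: [0.4852, 0.2537, 0.1181]
eef_rot: [-0.207, 3.125, 0.005]
ft_force: [1.4, 0.4, 0.0]
width: 0.349
gripper_force: 0.0
tool 125 c [ 414.  -248.8] [ 12. 129.] axis 2.838 rgb -end [184. 187. 186.] +end [150.  56.  53.]
now [0.4834 0.2531 0.1155] psi -3.009 q6 0.23->-0.67 turn -0.000 (0.0 rows) shift after turn [ 0.1347 -0.4886  0.0155] rows 8.1 w 0.35 F [ 0.  -0.1 -1.4] t 24.0
now [0.4834 0.2531 0.1155] psi -3.009 q6 0.23->2.90 turn 3.576 (19.1 rows) shift after turn [0.0833 0.4999 0.0155] rows 8.1 w 0.35 F [ 0.  -0.1 -1.4] t 24.0
```

```bash

python3 -m creep '[0.015,-0.0543,0,0,0.015,-0.0543,0,0,0.015,-0.0543,0,0,0.015,-0.0543,0,0,0.015,-0.0543,0,0]' -0.1 >/dev/null
python3 -m creep '[0.015,-0.0543,0,0,0.015,-0.0543,0,0,0.015,-0.0543,0,0,0.015,-0.0543,0,0]' >/dev/null
python3 -m creep '[0,0,0,0.179,0,0,0,0.179,0,0,0,0.179,0,0,0,0.179,0,0,0,0.179]' >/dev/null
python3 -m creep '[0,0,0,0.179,0,0,0,0.179,0,0,0,0.179,0,0,0,0.179,0,0,0,0.179]' >/dev/null
python3 -m creep '[0,0,0,0.179,0,0,0,0.179,0,0,0,0.179,0,0,0,0.179,0,0,0,0.179]' >/dev/null
python3 -m creep '[0,0,0,0.179,0,0,0,0.179,0,0,0,0.179,0,0,0,0.179,0,0,0,0.179]' >/dev/null
python3 -m creep '[0,0,0,0]'
python3 - <<'E'
from h import *
im,d=snap('top'); P=cloud('top',d); tool(P,im,(330,400,205,266))
c=wc(P[...,:2])
for yy in (.1,0,-.1):
    m=(P[...,2]>.015)&(P[...,2]<.034)&(abs(c[...,0])<.035)&(abs(c[...,1]-yy)<.02)
    for s in (m&(c[...,0]>.01),m&(c[...,0]<-.01)): print(yy,s.sum(),np.median(c[s],0),np.median(P[s][:,2]))
to(.4145,-.249,.003,2.84-np.pi)
E
```

```text
time: 27.75
tool_pos: [0.4108, -0.2494, 0.1115]
eef_rot: [-3.104, 0.476, 0.003]
ft_force: [-0.1, -0.3, -0.2]
width: 0.449
gripper_force: 0.0
tool 57 c [ 378.9 -238. ] [14. 54.] axis 2.856 rgb -end [nan nan nan] +end [nan nan nan]
0.1 35 [0.02360444 0.09940934] 0.021886986723916646
0.1 26 [-0.0230396   0.09778431] 0.01917043552758746
0 36 [0.02386265 0.00044471] 0.020605979291402066
0 22 [-0.02385037  0.00071478] 0.019794085669770367
-0.1 40 [ 0.02283414 -0.10377988] 0.020376821842730486
-0.1 24 [-0.02199364 -0.10316259] 0.020905037194072995
now [ 0.411  -0.2495  0.1118] psi -0.303 q6 2.77->2.90 turn -0.002 (0.0 rows) shift after turn [ 0.0032 -0.0016  0.1088] rows 1.7 w 0.45 F [ 0.1 -0.9 -1.3] t 27.8h.py:30: RuntimeWarning: Mean of empty slice.
  print('tool',m.sum(),'c',np.round(r[0],1),np.round(r[1]),'axis %.3f'%np.arctan2(w[1],w[0]),'rgb -end',cc[s<-.04].mean(0).round(),'+end',cc[s>.04].mean(0).round())
  ret = um.true_divide(
```

```bash

python3 -m creep '[0.003,-0.001,0.045,0,0,0,0.04,0,0,0,0.0235,0,0,0,0,0]'
python3 -m creep '[0,0,0,0,0,0,0,0,0,0,0,0,0,0,0,0,0,0,0,0]' -1 30
python3 -m creep '[0,0,-0.04,0,0,0,-0.06,0,0,0,0,-0.179,0,0,0,-0.179,0,0,0,-0.179]'
python3 -m creep '[0,0,0,-0.179,0,0,0,-0.179,0,0,0,-0.179,0,0,0,-0.179,0,0,0,-0.179]' >/dev/null
python3 -m creep '[0,0,0,-0.179,0,0,0,-0.179,0,0,0,-0.179,0,0,0,-0.179,0,0,0,-0.179]' >/dev/null
python3 -m creep '[0,0,0,-0.179,0,0,0,-0.179,0,0,0,-0.179,0,0,0,-0.179,0,0,0,-0.179]' >/dev/null
python3 -m creep '[0,0,0,-0.179,0,0,0,-0.179,0,0,0,0]'
python3 - <<'E'
from h import *
x,y=cw(0,-.05); to(x,y,.1,-3.009)
x,y=cw(0,.05); to(x,y,.1,-3.009)
E
```

```text
time: 28.3
tool_pos: [0.4128, -0.2485, 0.0023]
eef_rot: [-3.103, 0.476, 0.007]
ft_force: [0.4, -0.8, 0.6]
width: 0.454
gripper_force: 0.0
time: 28.92
tool_pos: [0.4158, -0.2509, 0.0055]
eef_rot: [3.104, -0.479, 0.004]
ft_force: [-0.6, 0.5, 5.3]
width: 0.145
gripper_force: 32.8
time: 29.55
tool_pos: [0.4149, -0.2502, 0.1047]
eef_rot: [3.119, 0.371, 0.001]
ft_force: [0.6, 0.0, -0.4]
width: 0.139
gripper_force: 32.1
time: 31.8
tool_pos: [0.4148, -0.25, 0.1044]
eef_rot: [-0.205, 3.135, -0.0]
ft_force: [-0.3, -0.2, 0.3]
width: 0.144
gripper_force: 32.1
now [ 0.4148 -0.25    0.1044] psi -3.011 q6 -0.80->0.07 turn -0.002 (0.0 rows) shift after turn [-0.1318  0.339   0.0044] rows 5.8 w 0.14 F [-0.3 -0.2  0.3] t 31.8
now [ 0.4148 -0.25    0.1044] psi -3.011 q6 -0.80->0.26 turn -0.002 (0.0 rows) shift after turn [-0.1318  0.439   0.0044] rows 7.3 w 0.14 F [-0.3 -0.2  0.3] t 31.8
```

```bash

python3 -m creep '[-0.0188,0.0484,0,0,-0.0188,0.0484,0,0,-0.0188,0.0484,0,0,-0.0188,0.0484,0,0,-0.0188,0.0484,0,0]' >/dev/null
python3 -m creep '[-0.0188,0.0484,0,0,-0.0188,0.0484,0,0,0,0,0,0,0,0,0,0]'
python3 - <<'E'
from h import *
x,y=cw(0,-.05); to(x,y,.012,-3.009)
im,d=snap('side'); cv2.imwrite('pics/s6.png',cv2.resize(im[130:290,200:370,::-1],None,fx=3,fy=3))
E
```

```text
time: 32.92
tool_pos: [0.5003, 0.1029, 0.1041]
eef_rot: [0.206, -3.134, 0.001]
ft_force: [0.1, -0.6, -1.0]
width: 0.139
gripper_force: 32.1
now [0.5003 0.1029 0.1041] psi -3.011 q6 -0.05->0.07 turn -0.002 (0.0 rows) shift after turn [-0.0004  0.0005  0.0921] rows 1.5 w 0.14 F [ 0.1 -0.6 -1. ] t 32.9
```

View pics/s6.png

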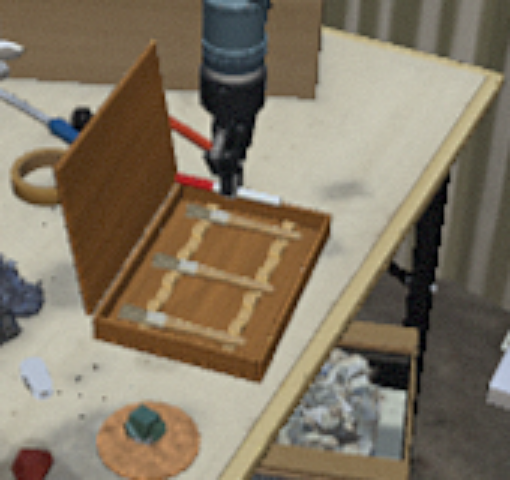

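```bash

python3 -m creep '[-0.001,0.0005,0.045,0,0,0,0.03,0,0,0,0.012,0,0,0,0.0055,0,0,0,0,0]'
python3 -m creep '[0,0,0,0,0,0,0,0,0,0,0,0]' -0.4
python3 -m creep '[0,0,-0.04,0,0,0,-0.06,0,0,0,-0.06,0,0,0,-0.02,0,0,0,0,0]'
python3 -m creep '[0.05,-0.03,0,0,0.05,-0.03,0,0,0,-0.05,0,0,0,-0.05,0,0,0,0,0,0]' -1
python3 - <<'E'
from h import *
im,d=snap('top'); P=cloud('top',d)
cv2.imwrite('pics/t7.png',cv2.resize(im[150:260,180:300,::-1],None,fx=5,fy=5,interpolation=cv2.INTER_CUBIC))
c=wc(P[...,:2])
for k in np.argwhere((P[...,2]>.16)&(P[...,2]<.25)&(c[...,0]>.125)&(c[...,0]<.2)&(abs(c[...,1])<.05))[::6]: print(k,c[tuple(k)].round(3),P[tuple(k)][2].round(3),end=';')
x,y=cw(.175,-.055); to(x,y,.27,-3.009)
E
```

```text
time: 33.6
tool_pos: [0.5023, 0.1034, 0.0125]
eef_rot: [-0.206, 3.133, -0.0]
ft_force: [0.6, 0.4, 0.5]
width: 0.141
gripper_force: 32.1
time: 33.98
tool_pos: [0.5019, 0.1038, 0.0122]
eef_rot: [-0.208, 3.134, -0.0]
ft_force: [1.1, -0.1, 0.2]
width: 0.303
gripper_force: 0.0
time: 34.6
tool_pos: [0.5032, 0.1039, 0.1938]
eef_rot: [-0.207, 3.13, -0.0]
ft_force: [-0.2, 0.8, -0.1]
width: 0.297
gripper_force: 0.0
time: 35.22
tool_pos: [0.4229, -0.0704, 0.1901]
eef_rot: [0.199, -3.133, -0.0]
ft_force: [0.5, 0.2, -0.0]
width: 0.001
gripper_force: 0.0
[156 224] [0.174 0.002] 0.221;[157 222] [0.175 0.009] 0.208;[157 229] [ 0.171 -0.011] 0.208;[158 225] [0.169 0.001] 0.215;[159 221] [0.169 0.013] 0.208;[159 227] [ 0.165 -0.005] 0.215;[160 223] [0.165 0.007] 0.211;[160 229] [ 0.162 -0.01 ] 0.209;[161 226] [ 0.16  -0.001] 0.216;[162 223] [0.16  0.009] 0.209;[162 229] [ 0.157 -0.009] 0.206;[163 226] [0.156 0.   ] 0.207;[164 227] [ 0.152 -0.002] 0.208;[166 225] [0.147 0.005] 0.208;[166 243] [ 0.135 -0.047] 0.238;[167 235] [ 0.136 -0.024] 0.236;[167 241] [ 0.133 -0.041] 0.233;[168 227] [ 0.14 -0.  ] 0
[... 300 characters left out ...]
.128 -0.026] 0.229;[170 242] [ 0.127 -0.042] 0.218;[171 214] [0.134 0.036] 0.239;[171 220] [0.132 0.02 ] 0.23;[171 226] [0.129 0.003] 0.233;[171 232] [ 0.127 -0.014] 0.225;[171 238] [ 0.126 -0.03 ] 0.216;[172 212] [0.132 0.042] 0.24;[172 218] [0.13  0.025] 0.235;[172 224] [0.127 0.009] 0.231;[172 230] [ 0.126 -0.007] 0.218;[173 210] [0.13  0.048] 0.235;[173 216] [0.128 0.032] 0.231;[173 222] [0.127 0.015] 0.222;[173 228] [ 0.125 -0.001] 0.211;[174 214] [0.127 0.038] 0.223;[174 220] [0.126 0.022] 0.214;[175 213] [0.126 0.042] 0.215;now [ 0.4224 -0.0687  0.1901] psi -3.013 q6 -0.44->0.05 turn -0.004 (0.0 rows) shift after turn [-0.2753  0.1553 -0.0799] rows 5.2 w 0.00 F [-0.9  0.3 -0.1] t 35.3
```

View pics/t7.png

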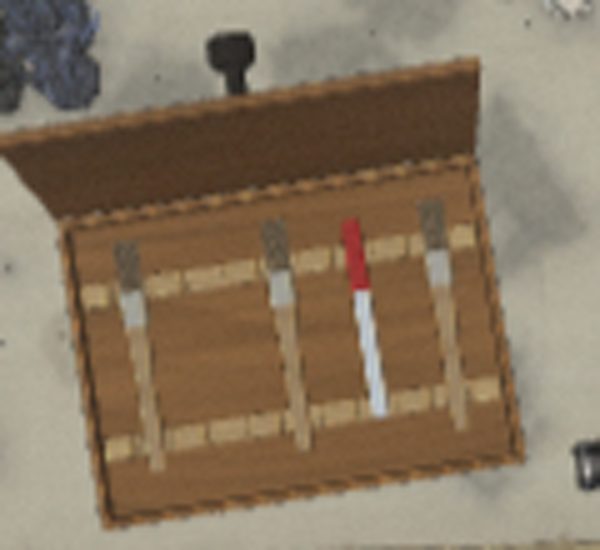

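```bash

python3 -m creep '[0,0,-0.045,0,0,0,-0.045,0,-0.0459,0.0259,0,0,-0.0459,0.0259,0,0,-0.0459,0.0259,0,0]'
python3 -m creep '[-0.0459,0.0259,0,0,-0.0459,0.0259,0,0,-0.0459,0.0259,0,0,0,0,0,0,0,0,0,0]'
python3 - <<'E'
from h import *
x,y=cw(.175,-.055); to(x,y,.185,-3.009)
s=arm.sense(); print(wc(s['tool_pos'][:2]),s['qpos'].round(2))
E
```

```text
time: 35.9
tool_pos: [0.5501, 0.0299, 0.2807]
eef_rot: [0.21, -3.133, -0.001]
ft_force: [0.2, -1.0, 0.2]
width: -0.003
gripper_force: 0.0
time: 36.52
tool_pos: [0.675, 0.1236, 0.2802]
eef_rot: [0.21, -3.131, 0.0]
ft_force: [0.7, 0.4, -0.2]
width: -0.0
gripper_force: 0.0
now [0.675  0.1236 0.2802] psi -3.008 q6 -0.05->0.05 turn 0.001 (0.0 rows) shift after turn [ 0.0005 -0.0019  0.0952] rows 1.5 w -0.00 F [ 0.7  0.4 -0.2] t 36.5
[ 0.17551013 -0.05309693] [ 0.09  0.65  0.65  1.57 -0.   -0.05]
```

```bash

python3 -m creep '[0,0,0.04,0,0,0,0.04,0,0,0,0.012,0,0.01,0,0,0,0.01,0,0,0]'
python3 -m creep '[0.01,0,0,0,0.01,0,0,0,0.01,0,0,0]'
python3 -m creep '[0.01,0,0,0,0.01,0,0,0,0.01,0,0,0]'
python3 -m creep '[0.01,0,0,0,0.01,0,0,0]'
python3 - <<'E'
from h import *
s=arm.sense(); print(wc(s['tool_pos'][:2]),s['tool_pos'][2])
im,d=snap('side'); cv2.imwrite('pics/s8.png',cv2.resize(im[80:290,180:370,::-1],None,fx=2.5,fy=2.5))
E
```

```text
time: 37.15
tool_pos: [0.6557, 0.1193, 0.1917]
eef_rot: [-0.207, 3.133, -0.0]
ft_force: [-0.2, 0.6, 0.3]
width: -0.001
gripper_force: 0.0
time: 37.52
tool_pos: [0.6264, 0.1155, 0.1913]
eef_rot: [-0.207, 3.132, -0.0]
ft_force: [0.9, -0.4, 1.0]
width: -0.0
gripper_force: 0.0
time: 37.9
tool_pos: [0.596, 0.1116, 0.1896]
eef_rot: [0.208, -3.134, 0.0]
ft_force: [1.3, 0.9, -1.1]
width: 0.001
gripper_force: 0.7
time: 38.15
tool_pos: [0.5761, 0.109, 0.1896]
eef_rot: [0.207, -3.134, 0.0]
ft_force: [0.9, 0.2, -0.9]
width: 0.003
gripper_force: 0.6
[ 0.07560995 -0.05445802] 0.18958451907726187
```

View pics/s8.png

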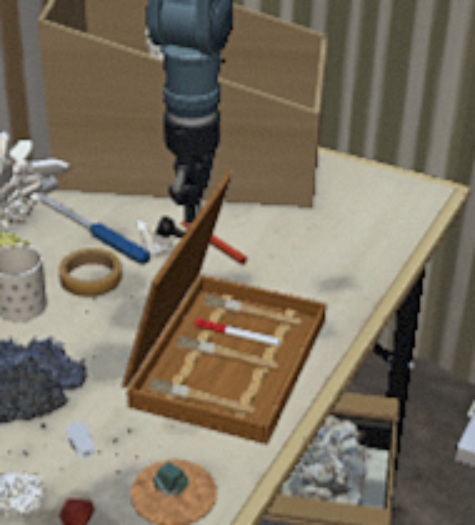

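```bash

python3 -m creep '[0.0105,0,0.006,0,0.0105,0,0.006,0,0.012,0,0.006,0,0.012,0,0.0062,0]'
python3 -m creep '[0.0108,0,0.008,0,0.0108,0,0.008,0,0.0092,0,0.01,0,0.0092,0,0.01,0]'
python3 -m creep '[0.0074,0,0.0114,0,0.0074,0,0.0114,0,0.0053,0,0.0124,0,0.0053,0,0.0124,0]'
python3 -m creep '[0.003,0,0.0132,0,0.003,0,0.0132,0]'
python3 - <<'E'
from h import *
s=arm.sense(); print(wc(s['tool_pos'][:2]),s['tool_pos'][2])
E
```

```text
time: 38.7
tool_pos: [0.532, 0.1031, 0.1657]
eef_rot: [-0.208, 3.134, -0.0]
ft_force: [1.2, -0.3, 0.3]
width: 0.0
gripper_force: 0.5
time: 39.2
tool_pos: [0.4921, 0.0978, 0.1295]
eef_rot: [-0.208, 3.135, -0.0]
ft_force: [1.0, 0.5, -0.3]
width: -0.002
gripper_force: 0.4
time: 39.7
tool_pos: [0.4672, 0.0945, 0.0812]
eef_rot: [-0.207, 3.135, -0.0]
ft_force: [0.5, -0.5, -0.1]
width: -0.002
gripper_force: 0.3
time: 39.95
tool_pos: [0.4614, 0.0937, 0.0547]
eef_rot: [-0.207, 3.135, -0.0]
ft_force: [0.9, 0.2, 1.0]
width: 0.0
gripper_force: 0.3
[-0.0401277  -0.05445136] 0.054661405205508135
```

Now press down gently in small steps.

```bash

python3 -m creep '[0.001,0,0.008,0,0,0,0.004,0]'
python3 -m creep '[0,0,0.002,0,0,0,0.001,0]'
python3 -m creep '[0,0,0.001,0,0,0,0.001,0,0,0,0,0]'
```

```text
time: 40.2
tool_pos: [0.4601, 0.0936, 0.0429]
eef_rot: [0.207, -3.134, 0.0]
ft_force: [-1.1, -0.7, 0.7]
width: 0.001
gripper_force: 0.3
time: 40.45
tool_pos: [0.4602, 0.0936, 0.0422]
eef_rot: [0.208, -3.135, 0.001]
ft_force: [-8.0, -0.7, 24.6]
width: 0.005
gripper_force: 12.4
time: 40.83
tool_pos: [0.4603, 0.0936, 0.0421]
eef_rot: [-0.208, 3.134, -0.001]
ft_force: [-13.6, -0.8, 35.5]
width: -0.002
gripper_force: 17.9
```

```bash

python3 -m creep '[0,0,-0.03,0,0,0,-0.05,0,0,0,-0.06,0,0,0,-0.06,0,0,0,0,0]'
python3 -m creep '[0,-0.06,0,0,0,-0.06,0,0,0,-0.06,0,0,0,-0.06,0,0,0,0,0,0]'
python3 - <<'E'
from h import *
im,d=snap('top'); P=cloud('top',d); c=wc(P[...,:2])
m=(abs(c[...,0]+.02)<.075)&(abs(c[...,1])<.13)&(P[...,2]<.06)&(abs(c[...,1])>.03)
A=np.c_[c[m],np.ones(m.sum())]; print(np.linalg.lstsq(A,P[m][:,2],rcond=None)[0],np.median(P[m][:,2]))
s,_=snap('side'); v=np.zeros((600,700,3),np.uint8); v[:300]=cv2.resize(im[120:270,120:400,::-1],(700,300)); v[300:,:]=cv2.resize(s[140:320,150:360,::-1],(700,300)); cv2.imwrite('pics/f.png',v)
E
```

```text
time: 41.45
tool_pos: [0.4644, 0.0939, 0.2442]
eef_rot: [-0.207, 3.123, -0.0]
ft_force: [0.2, -0.7, 0.5]
width: 0.001
gripper_force: 0.0
time: 42.08
tool_pos: [0.4923, -0.148, 0.2373]
eef_rot: [0.198, -3.135, 0.001]
ft_force: [-0.5, 0.1, 0.2]
width: -0.002
gripper_force: 0.0
[ 0.00064527 -0.00074712  0.04223637] 0.04221450106840008
```

View pics/f.png

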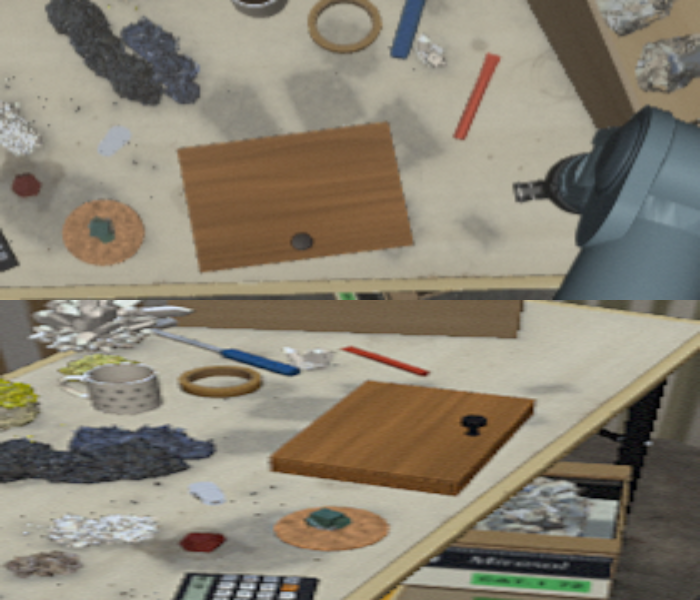

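The picture shows the lid shut, with its top level at 42 mm. The fluorite is on the pad and nothing else has moved.

```bash
python3 -c "
from station import arm; print(arm.finish_job())"
```

```text
the job is handed in; nothing more can be done
None
```

The kit is packed and handed in: the fluorite is on the cork pad, both brushes and the one pen on the table are in their own slots pointing to the hinge like the guide brush, and the lid is fully closed, all in about 42 s of robot time.

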